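Move a wet resin print to the curing turntable with sprung tongs

ROBOT

A 6-joint arm with a two-finger parallel gripper is mounted at the origin on the work surface. World frame = base frame: x ahead of the robot, y to its left, z up, the work surface at z = 0. Lengths are in m, angles in rad, forces in N, time in s.
With the tool pointing down it reaches from about 0.15 to 0.775 m from the base axis. Payload 6.1 kg.
Tool frame: the origin (TCP) lies midway between the tips of the shut fingers; the grasp point (between the pads) lies 19 mm behind it (robot.tcp_to_grasp is the distance from the TCP to the grasp point, in m); z points along the fingers, x is the direction in which the jaws open and shut, and the axes are right-handed (so a half turn about z gives the same grasp; the last joint's range is limited). The gripper opens to 85 mm and grips with 20 to 120 N. Pads are 22 mm wide; open, the fingers measure 114 mm over their backs; the gripper's body (76 mm by 85 mm) begins 54 mm behind the grasp point. The pads swing forward as they close: fully open they stand 13 mm farther back than shut.
Start: joints at [0, 0.126, -0.04, 1.405, 0, 1.571], TCP at [0.525, -0, 0.231] pointing down, gripper open.
Joint ranges: [-2.72, 2.72], [-0.95, 1.95], [-1.27, 1.35], [-1.78, 2.02], [-1.46, 1.47], [-3.14, 3.14]. Speed limits (rad/s): [2.39, 2.39, 3.01, 3.14, 3.14, 3.14].

INTERFACE

Orientations are given as a unit quaternion [x, y, z, w].
In Python, from bench import robot, optics gives the robot as it stands. The module is installed in compiled form; this text tells all that it offers.
- The arm moves only by the shell command python3 -m inch 'ROWS' [OPENING] [FORCE]. ROWS is text: rows parted by semicolons, each of 6 numbers parted by spaces: the shift along the tool's x, y, z in cm, then the turn, a rotation vector about the tool's x, y, z in rad. In form: dx dy dz wx wy wz; .... A call has 1 to 12 rows; each row is the pose to reach, as a shift and turn from the pose commanded when the call began, along the tool's axes at that moment; what a row does not reach only later rows make up. A row lasts 1/8 s, in which the tool goes at most 62.5 mm and 10.7 degrees, less where a joint would pass 70% of its speed; a pose out of reach is approached as far as the arm can. A call with a gripper value outside its range is refused whole. OPENING is the opening, from -1 (shut) to 1 (fully open), set as the call begins (- or left out, the last holds). The fingers move at their own pace and stop on an object; FORCE is the grip in N (left out, the last holds). Time passes only in rows, so rows that repeat a pose let the fingers close. It gives the time, the measured TCP pose, the force and the opening at its end, in the units of the state.
- robot.sense(): the state, without advancing time (a new reading comes with each control period).
- optics.camera(name): name is "scene" or "side" or "wrist"; returns (picture, depth): 400x640x3 uint8, red, green, blue; 400x640 float32, m along the optical axis (not along the pixel's ray), 0 where there is no reading.
- optics.camera_info(name): a dict with "fx", "fy", "cx", "cy" (pixels), "D" ([k1, k2, p1, p2, k3] as OpenCV has them; the pictures are not rectified), "origin" and "attitude" of the camera in the world; the wrist camera has in their place "hand_eye" (4x4, takes a point from camera to tool coordinates, whose origin is the TCP and whose axes are the tool frame's). Camera axes: x right, y up, looking along -z (the intrinsics and any distortion apply to the point x, -y, -z); pixel columns grow to the right and rows downward; lengths in m; the calibration is good to about 2 mm. A picture is of the moment at which its call begins: read the wrist's pose just before it. camera_info takes no time and is no camera call.
- robot.job_done(): hands the job in, once; it reports no verdict.
The state is a dict: "time_s": time; "joint_pos": joint angles; "qd": joint speeds; "joint_torque": joint torques, N m; "tool_pos": TCP position; "eef_rot": TCP orientation; "wrist_force": force on the tool from outside, world axes, zero at the start; "wrist_torque": the same for the moment, N m; "gripper_width": opening from 0.0 (shut) to 1.0 (fully open).
Only numpy, scipy, OpenCV 4.12 (cv2) and the standard library are available. Lean on these libraries where they do the work, as an engineer would, in place of code of your own. Each camera call takes 0.05 s, during which the arm holds its last target. There are 200 camera calls.

TASK

The grey resin print standing on the dark silicone mat is freshly washed and still sticky, so handle it only with the sprung tongs, never with the gripper itself. Pick up the tongs, squeeze them on the print's waist, carry it over and set it down gently, upright, in the middle of the curing station's turntable. Then let go of it and lay the tongs back on the mat, leaving the other things on the bench where they are.

Things in the scene. Friction and masses are not known exactly. Their poses are not given: they have to be found in the camera images.
- mat_top (a point): Centre of the top face of a dark grey silicone spill mat, 260 mm (its x) by 340 mm (its y), 4 mm thick, fixed flat on the bench. The tongs and the print start on it. z is up.
- turntable (a point): Centre of the top face of the curing station's round steel turntable: 160 mm in diameter, 60 mm above the bench, does not turn. It sits on a fixed dark round base 210 mm in diameter and 52 mm high. x points to the station's LED pillar, z is up.
- led_pillar (a point): Middle of the top of the curing station's dark LED pillar: 26 by 36 mm, 150 mm tall from the bench, standing on the far side of the base; its inner face is 91 mm from the turntable's centre.
- tongs_mid (a point): Sprung steel tongs lying on edge on the mat, 28 mm high, 205 mm long, 0.12 kg. This is the grip point: midway between the two blue finger rests, half-way up (14 mm above the underside). x points to the jaws, y is the line of squeezing, z up. The rests are 54 mm long, 28 mm high, and measure 60 mm over their outsides at the middle when open (66 mm at their jaw ends).
- tongs_jaws (a point): Point midway between the tongs' blue jaws, half-way up, 95 mm ahead of the grip point (moves with the tongs, whether open or squeezed). Jaws: 27 mm long, 28 mm high, faces slightly hollowed. Sprung open they are 66 mm apart at their ends, 73 mm at their middle, 94 mm over their outsides. Each mm of squeeze over the rests closes them by 2.1 mm.
- tongs_pivot (a point): Axis of the tongs' round steel knuckle, 24 mm in diameter, half-way up, 85 mm behind the grip point. Its spring resists with about 6 N on each rest at first, 9 N when the jaws meet the print's waist (rests then 41 mm over their outsides). Squeezed by 3 mm (57 mm over the rests) the tongs are held securely with the jaws still 60 mm apart. Let go, they spring open.
- print_mid (a point): The print, a light grey hand-stamp handle standing upright, round about its z axis (up), 85 mm tall, 0.05 to 0.12 kg; this point is on its axis half-way up (42.5 mm above its underside). Foot 54 mm in diameter and 10 mm thick; straight waist 34 mm in diameter from 14 to 60 mm above the underside; head 44 mm in diameter above that.
- wash_bottle: Bystander: white plastic wash bottle with a blue cap, 64 mm in diameter, 180 mm tall; origin at the centre of its underside.
- scraper: Bystander: scraper (spatula) with a wooden handle, 160 mm long, lying on the bench; origin at its underside.
- tape: Bystander: yellow roll of tape, 96 mm in diameter, 25 mm high, lying flat; origin at the centre of its underside.
There are look-alikes about, which are no part of the job. There is more than one size of the part that bears print_mid; the job needs the largest.

How it is judged:
On the way, in this order (a step that is already met when the one before it is completed fails the run):
1. the print is gripped by the tongs and lifted clear of the mat (contact force between print and tongs above 2 N and z of print_mid in the frame of mat_top above 0.06 m), for 0.2 s.
2. the print stands on the middle of the turntable, let go by the tongs (horizontal distance between print_mid and turntable below 0.03 m and z of print_mid in the frame of turntable below 0.046 m and contact force between print and tongs below 0.05 N and contact force between print and station above 0.2 N), for 0.3 s.
At the end, for the whole second after the job is handed in: The print stands upright (within 0.1 rad) and at rest on the turntable, its axis within 30 mm of the turntable's centre; the tongs lie at rest on the mat, let go, with their middle over the mat (horizontal distance between print_mid and turntable below 0.03 m and z of print_mid in the frame of turntable between 0.039 and 0.046 m and angle between print_mid's own z axis and vertical below 0.1 rad and linear speed of each of print, tongs below 0.02 m/s and x of tongs_mid in the frame of mat_top between -0.13 and 0.13 m and y of tongs_mid in the frame of mat_top between -0.17 and 0.17 m and z of tongs_mid in the frame of mat_top below 0.045 m and contact force between tongs and mat above 0.2 N); the robot touches nothing.
It fails at once if the gripper or arm touches the sticky print (contact force between any of the fingers, the arm and print above 0.3 N).
It fails at once if the print is dropped (falls free by more than about 12 mm) (linear speed of print above 0.5 m/s and contact force between print and tongs below 0.01 N).
It fails at once if the print is tipped over (angle between print_mid's own z axis and vertical above 0.7 rad).
It fails at once if the wash bottle, scraper or tape is pushed more than 30 mm (distance of any of wash_bottle, scraper, tape from where it was at the start of the episode above 0.03 m).
It also fails if it takes over 51 s, if anything falls off the work surface, if the arm or the gripper's body presses on something with over 40 N, if the wrist force passes 120 N, or if a joint passes its speed limit or range.

## Working session

There is one attempt and no reset: what is moved stays moved. The work goes in short steps, Python scripts to look and compute and a shell command to move; the robot and the scene stay as the last step left them, time stands still between calls to the robot, and variables do not carry over. Pictures are saved under pics/ and viewed, on a budget of 10 in all, crops included, one or two more only if the job needs it, and the job is handed in when it is done.

```bash
mkdir -p pics; cat > h.py <<'E'
import numpy as np, cv2
from scipy.spatial.transform import Rotation as R
from bench import robot, optics
def T(p,q):
    M=np.eye(4); M[:3,:3]=R.from_quat(q).as_matrix(); M[:3,3]=p; return M
def campose(name,s):
    i=optics.camera_info(name)
    if 'hand_eye' in i: return i, T(s['tool_pos'],s['eef_rot'])@np.array(i['hand_eye'])
    a=np.array(i['attitude']); 
    if a.size==4: return i,T(i['origin'],a)
    M=np.eye(4); M[:3,:3]=a; M[:3,3]=i['origin']; return i,M
def snap(name,fn):
    s=robot.sense(); im,d=optics.camera(name)
    i,M=campose(name,s); cv2.imwrite(f'pics/{fn}.png',im[:,:,::-1]); np.savez(f'pics/{fn}.npz',im=im,d=d,M=M,K=[i['fx'],i['fy'],i['cx'],i['cy']],D=i['D'])
def ray(fn,uv):
    z=np.load(f'pics/{fn}.npz'); fx,fy,cx,cy=z['K']; K=np.array([[fx,0,cx],[0,fy,cy],[0,0,1]])
    n=cv2.undistortPoints(np.array(uv,float).reshape(-1,1,2),K,z['D']).reshape(-1,2)
    return np.c_[n[:,0],-n[:,1],-np.ones(len(n))], z
def at_z(fn,uv,h):
    r,z=ray(fn,uv); M=z['M']; d=r@M[:3,:3].T; o=M[:3,3]; return o+d*((h-o[2])/d[:,2])[:,None]
def cloud(fn):
    z=np.load(f'pics/{fn}.npz'); v,u=np.mgrid[0:400,0:640]
    r,z=ray(fn,np.stack([u,v],-1).reshape(-1,2)); M=z['M']; P=(r*z['d'].reshape(-1,1))@M[:3,:3].T+M[:3,3]
    P[z['d'].ravel()==0]=np.nan; return P.reshape(400,640,3), z['im']
E
python3 - <<'E'
from h import *
print(robot.sense())
for n in ('scene','side','wrist'): print(n,optics.camera_info(n)); snap(n,n+'0')
a=cv2.imread('pics/scene0.png');cv2.imwrite('pics/a.png',a)
b=np.hstack([cv2.resize(cv2.imread(f'pics/{n}0.png'),(400,250)) for n in('side','wrist')])
cv2.imwrite('pics/b.png',b)
E
```

```text
{'time_s': 0.0, 'joint_pos': array([ 7.81208979e-06,  1.26377107e-01, -4.05865033e-02,  1.40539725e+00,
       -1.93607836e-05,  1.57080673e+00]), 'qd': array([ 0.00175908, -0.00059305,  0.00154162,  0.0004109 , -0.00164603,
        0.00023137]), 'joint_torque': array([-1.88969068e-03, -4.35916471e+01,  3.52923596e+01,  1.73015334e-02,
       -7.00984879e-05, -2.14169546e-05]), 'tool_pos': array([ 5.24602259e-01, -1.62287160e-06,  2.30539829e-01]), 'eef_rot': array([ 9.99999694e-01, -1.28937790e-06, -7.82267210e-04,  9.68751453e-06]), 'wrist_force': array([-0.54396317, -0.45077331,  0.32834792]), 'wrist_torque': array([ 0.00985464, -0.04255711,  0.05254706]), 'gripper_width': 1.000139336785582}
scene {'fx': 484.9613854596256, 'fy': 484.9613854596256, 'cx': 317.7302316027797, 'cy': 203.75179988476265, 'D': array([-0.11475102,  0.        ,  0.        ,  0.        ,  0.        ]), 'origin': array([0.97674701, 0.80248702, 1.26201251]), 'attitude': array([0.07380668, 0.30158369, 0.91684591, 0.25098494])}
side {'fx': 461.37208383501564, 'fy': 461.37208383501564, 'cx': 315.2837591694967, 'cy': 201.60264815882272, 'D': array([0.03039705, 0.        , 0.        , 0.        , 0.        ]), 'origin': array([0.2142846 , 0.88496802, 0.92035468]), 'attitude': array([-0.08695679,  0.39667478,  0.89353315, -0.19153628])}
wrist {'fx': 294.79222238186, 'fy': 294.79222238186, 'cx': 318.04332725063153, 'cy': 202.2183780490651, 'D': array([-0.056054,  0.      ,  0.      ,  0.      ,  0.      ]), 'hand_eye': array([[ 9.99999423e-01, -6.16170198e-04,  8.80449422e-04,
         7.49765397e-04],
       [-3.15958270e-04, -9.51661942e-01, -3.07147274e-01,
        -8.02141794e-02],
       [ 1.02714520e-03,  3.07146819e-01, -9.51661587e-01,
        -1.40851105e-01],
       [ 0.00000000e+00,  0.00000000e+00,  0.00000000e+00,
         1.00000000e+00]])}
```

View pics/a.png

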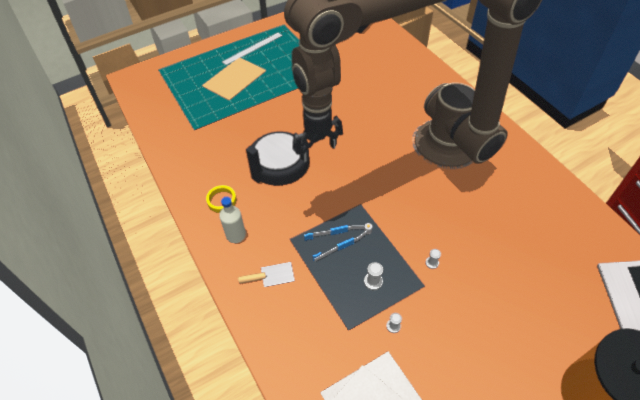

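View pics/b.png

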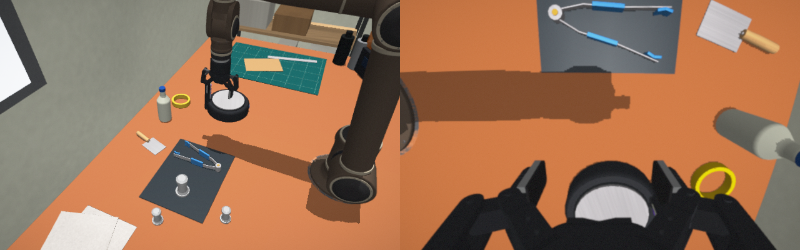

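The scene view shows the mat with the tongs at about (340,240), jaws to the left and pivot at (369,228). The big print stands at (374,275), with smaller look-alikes at (434,258) and (395,322). The turntable is at (280,155) with its pillar at (253,162); the bottle is at (232,220), the scraper at (270,275) and the tape at (221,198). The wrist picture sees the tongs well from above. Next I'll measure.

```bash
python3 - <<'E'
from h import *
np.set_printoptions(precision=4,suppress=True)
print('mat',at_z('scene0',[(290,238),(362,206),(425,284),(350,327)],.004))
P,im=cloud('scene0'); Q,jm=cloud('side0'); W,wm=cloud('wrist0')
A=np.concatenate([P.reshape(-1,3),Q.reshape(-1,3)])
def box(u,v,r,C): return C[v-r:v+r,u-r:u+r].reshape(-1,3)
from scipy.optimize import least_squares
def circ(p,r=None):
    c0=p[:,:2].mean(0)
    f=lambda x:np.hypot(*(p[:,:2]-x[:2]).T)-(r if r else x[2])
    s=least_squares(f,[*c0]+([] if r else [.02]),loss='soft_l1',f_scale=.002); return s.x,np.sqrt(2*s.cost/len(p)),len(p)
g=at_z('scene0',[(374,275)],.05)[0]; print('approx print',g)
for n,C in(('scene',P),('side',Q)):
    c=C.reshape(-1,3); near=c[(np.hypot(*(c[:,:2]-g[:2]).T)<.06)]
    print(n,'zmax',np.nanmax(near[:,2]), 'matz',np.nanmedian(near[near[:,2]<.008,2]))
    w=near[(near[:,2]>.022)&(near[:,2]<.06)]; print('waist',circ(w,.017),circ(w))
    h=near[(near[:,2]>.07)&(near[:,2]<.086)]; print('head',circ(h,.022))
# turntable: top
for n,C in(('scene',P),('side',Q),('wrist',W)):
    c=C.reshape(-1,3); t=c[(abs(c[:,2]-.06)<.0025)&(c[:,0]>.3)&(c[:,0]<.8)&(abs(c[:,1])<.3)]
    print(n,len(t),np.nanmean(t,0) if len(t) else '',t.min(0),t.max(0))
print('pillar', at_z('scene0',[(253,150)],.15))
# rough others
print('bottle',at_z('scene0',[(227,201)],.18),'tape',at_z('scene0',[(221,198)],.0125))
# tongs blue parts
for n,C,I in(('scene',P,im),('side',Q,jm),('wrist',W,wm)):
    hsv=cv2.cvtColor(I,cv2.COLOR_RGB2HSV); m=(cv2.inRange(hsv,(95,110,90),(118,255,255)))
    k,l,s,ce=cv2.connectedComponentsWithStats(m)
    for i in range(1,k):
        if s[i,4]>25:
            p=C[l==i]; p=p[(p[:,2]>.02)&(p[:,2]<.04)]
            if len(p)>8:
                print(n,i,s[i,4],ce[i],np.nanmean(p,0),'ztop',np.nanmax(p[:,2]),
                 'pix@.032',at_z(n+'0',[ce[i]],.03)[0])
print('pivot wrist (554/..)',at_z('wrist0',[((555-400)*1.6,12*1.6)],.032), at_z('scene0',[(369,227)],.032))
cv2.imwrite('pics/c.png',np.hstack([cv2.resize(cv2.imread('pics/wrist0.png')[0:130,200:460],None,fx=3,fy=3)]))
E
```

```text
mat [[0.6683 0.0668 0.004 ]
 [0.4129 0.079  0.004 ]
 [0.4096 0.4044 0.004 ]
 [0.6645 0.4029 0.004 ]]
approx print [0.5359 0.3223 0.05  ]
scene zmax 0.09434840936906808 matz 0.0043887813681638965
waist (array([0.5349, 0.3203]), np.float64(0.0013336558439336246), 78) (array([0.534 , 0.3191, 0.0183]), np.float64(0.0013000273936711573), 78)
head (array([0.5342, 0.3196]), np.float64(0.00231313809750635), 83)
side zmax 0.09224198346398338 matz 0.0039609468966890216
waist (array([0.5334, 0.3193]), np.float64(0.0010081615599541955), 141) (array([0.5331, 0.32  , 0.0164]), np.float64(0.0009964899031297306), 141)
head (array([0.5337, 0.3189]), np.float64(0.00242068739757124), 156)
scene 716 [ 0.5606 -0.2196  0.0603] [ 0.4698 -0.3     0.0575] [ 0.7964 -0.0028  0.0625]
side 964 [ 0.5539 -0.2139  0.0598] [ 0.4702 -0.2988  0.0575] [ 0.7978 -0.0021  0.0625]
wrist 4778 [ 0.5631 -0.1888  0.0585] [ 0.4736 -0.2543  0.0575] [ 0.7985 -0.      0.0625]
pillar [[ 0.6499 -0.1909  0.15  ]]
bottle [[ 0.8052 -0.0281  0.18  ]] tape [[ 0.7906 -0.178   0.0125]]
scene 3 126 [338.881  229.4206] [0.5316 0.1273 0.0302]
[... 658 characters left out ...]
26 0.0288] ztop 0.03401972893674243 pix@.032 [0.6325 0.1733 0.03  ]
side 6 176 [314.6875 259.4943] [0.5371 0.1801 0.0286] ztop 0.035197254849419046 pix@.032 [0.5342 0.187  0.03  ]
wrist 1 592 [332.2365   8.5557] [0.5396 0.1797 0.0296] ztop 0.0324451259525268 pix@.032 [0.5393 0.1788 0.03  ]
wrist 2 201 [422.8856  16.398 ] [0.6349 0.1735 0.0291] ztop 0.031959037975834215 pix@.032 [0.6335 0.1727 0.03  ]
wrist 12 486 [323.1626  62.1173] [0.5296 0.1278 0.0293] ztop 0.03233653422574184 pix@.032 [0.5302 0.1271 0.03  ]
wrist 13 166 [404.9217  88.3494] [0.621  0.1008 0.0291] ztop 0.03205448079978768 pix@.032 [0.6198 0.1011 0.03  ]
pivot wrist (554/..) [[0.4525 0.1689 0.032 ]] [[0.4506 0.1718 0.032 ]]
```

View pics/c.png

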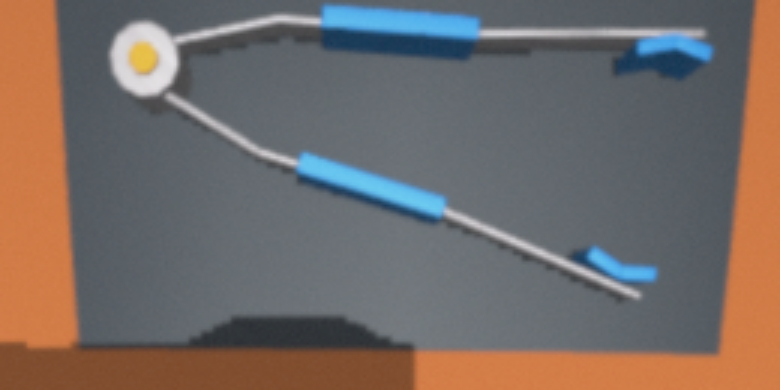

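The crop confirms the tongs: pivot at (143,58), rests at (400,30) and (370,187), jaws to the right. That puts the pivot at (0.4525,0.169), the grip point at about (0.536,0.154) and the yaw at about -0.18. I'll move above them with tool +y toward the jaws.

```bash
python3 -m inch '0.3 -4 2 0 0 -0.18; 0.6 -8 4 0 0 -0.36; 1 -12 6 0 0 -0.54; 1.1 -15.4 8 0 0 -0.72; 1.1 -15.4 9 0 0 -0.9; 1.1 -15.4 9 0 0 -1.08; 1.1 -15.4 9 0 0 -1.26; 1.1 -15.4 9 0 0 -1.391; 1.1 -15.4 9 0 0 -1.391; 1.1 -15.4 9 0 0 -1.391' 
python3 - <<'E'
from h import *
np.set_printoptions(precision=4,suppress=True)
s=robot.sense(); print(s['tool_pos'],R.from_quat(s['eef_rot']).as_matrix()[:,1],s['joint_pos'],s['wrist_force'])
snap('wrist','w1'); snap('scene','s1'); snap('side','d1')
from scipy.optimize import least_squares
for n in('s1','d1'):
    C,I=cloud(n); hsv=cv2.cvtColor(I,cv2.COLOR_RGB2HSV)
    near=(np.hypot(C[...,0]-.55,C[...,1]+.17)<.12)
    m=near&(abs(C[...,2]-.06)<.006)&(hsv[...,2]>110)
    k,l,st,_=cv2.connectedComponentsWithStats(m.astype(np.uint8)); i=1+st[1:,4].argmax()
    cs,_=cv2.findContours((l==i).astype(np.uint8),cv2.RETR_EXTERNAL,cv2.CHAIN_APPROX_NONE)
    c=max(cs,key=len).reshape(-1,2); p=at_z(n,c,.06)
    f=lambda x:np.hypot(*(p[:,:2]-x[:2]).T)-x[2]
    r=least_squares(f,[.55,-.17,.08],loss='soft_l1',f_scale=.002); print(n,'table',r.x,'ctr px area',st[i,4], np.nanmedian(C[l==i][:,2]))
    q=C[near&(C[...,2]>.138)&(C[...,2]<.16)]; print(' pillar top',len(q),np.nanmedian(q,0),q.min(0),q.max(0))
print('small prints',at_z('s1',[(434,254),(395,320)],.03))
I=cv2.imread('pics/w1.png'); cv2.imwrite('pics/e.png',np.hstack([cv2.resize(I,(480,300)),cv2.resize(cv2.imread('pics/s1.png')[100:200,220:320],(300,300))]))
W,wm=cloud('w1')
hsv=cv2.cvtColor(wm,cv2.COLOR_RGB2HSV); m=(cv2.inRange(hsv,(95,110,90),(118,255,255)))
k,l,s,ce=cv2.connectedComponentsWithStats(m)
for i in range(1,k):
    if s[i,4]>100:
        p=W[(l==i)&(abs(W[...,2]-.032)<.004)]
        if len(p)>30: print(s[i,4],ce[i],np.nanmean(p,0),p.min(0),p.max(0))
E
```

```text
time_s: 1.4
tool_pos: [0.5359, 0.154, 0.1411]
eef_rot: [0.768, 0.64, -0.0, -0.0]
wrist_force: [-0.0, -0.4, -0.6]
gripper_width: 1.003
[0.5359 0.154  0.1411] [ 0.9835 -0.181  -0.0003] [ 0.2798  0.2015 -0.1472  1.2224 -0.      0.4618] [-0.0227 -0.3516 -0.5782]
s1 table [ 0.5502 -0.2203  0.0737] ctr px area 1135 0.06142267869767393
 pillar top 83 [ 0.6538 -0.1915  0.1493] [ 0.6358 -0.2157  0.1391] [ 0.6656 -0.178   0.1562]
d1 table [ 0.5495 -0.219   0.0748] ctr px area 1184 0.05963141871883493
  return np.nanmean(a, axis, out=out, keepdims=keepdims)
Traceback (most recent call last):
ValueError: zero-size array to reduction operation minimum which has no identity
```

```bash
python3 - <<'E'
from h import *
np.set_printoptions(precision=4,suppress=True)
from scipy.optimize import least_squares
for n in('s1','d1'):
    C,I=cloud(n); hsv=cv2.cvtColor(I,cv2.COLOR_RGB2HSV)
    near=(np.hypot(C[...,0]-.55,C[...,1]+.22)<.1)
    m=near&(abs(C[...,2]-.06)<.008)&(hsv[...,2]>90)
    k,l,st,_=cv2.connectedComponentsWithStats(m.astype(np.uint8)); i=1+st[1:,4].argmax()
    c=np.argwhere(l==i)[:,::-1]
    cs,_=cv2.findContours((l==i).astype(np.uint8),cv2.RETR_EXTERNAL,cv2.CHAIN_APPROX_NONE)
    p=at_z(n,max(cs,key=len).reshape(-1,2),.06)
    f=lambda x:np.hypot(*(p[:,:2]-x[:2]).T)-x[2]
    r=least_squares(f,[.55,-.22,.08],loss='soft_l1',f_scale=.002); print(n,'table',r.x,p.min(0),p.max(0),'area centroid',at_z(n,c,.06).mean(0),st[i,4], np.nanmedian(C[l==i][:,2]))
print('small prints',at_z('s1',[(434,254),(395,320)],.03))
I=cv2.imread('pics/w1.png'); cv2.imwrite('pics/e.png',np.hstack([cv2.resize(I,(480,300)),cv2.resize(cv2.imread('pics/s1.png')[100:200,220:320],(300,300))]))
W,wm=cloud('w1')
hsv=cv2.cvtColor(wm,cv2.COLOR_RGB2HSV); m=(cv2.inRange(hsv,(95,110,90),(118,255,255)))
k,l,s,ce=cv2.connectedComponentsWithStats(m)
for i in range(1,k):
    if s[i,4]>100:
        p=W[(l==i)&(abs(W[...,2]-.032)<.004)]
        if len(p)>30: print(s[i,4],ce[i],np.nanmean(p,0),p.min(0),p.max(0))
E
```

```text
s1 table [ 0.5503 -0.2292  0.0816] [ 0.4618 -0.3143  0.06  ] [ 0.6307 -0.1455  0.06  ] area centroid [ 0.5496 -0.2267  0.06  ] 1358 0.061365682716085446
d1 table [ 0.5497 -0.225   0.0799] [ 0.4706 -0.3081  0.06  ] [ 0.6297 -0.1423  0.06  ] area centroid [ 0.5487 -0.2227  0.06  ] 1321 0.059502238506005556
small prints [[0.3388 0.3483 0.03  ]
 [0.5565 0.4569 0.03  ]]
614 [287.9479 195.4886] [0.5299 0.1289 0.0302] [0.5044 0.1182 0.0282] [0.5575 0.1389 0.032 ]
601 [345.5591 195.391 ] [0.5391 0.1809 0.0302] [0.513  0.1759 0.0281] [0.5673 0.1859 0.032 ]
255 [281.4078 284.1059] [0.6213 0.1013 0.0299] [0.6085 0.0964 0.028 ] [0.6345 0.1075 0.0316]
247 [353.0243 283.6194] [0.6344 0.1741 0.0298] [0.6211 0.1702 0.028 ] [0.6478 0.178  0.0312]
```

View pics/e.png

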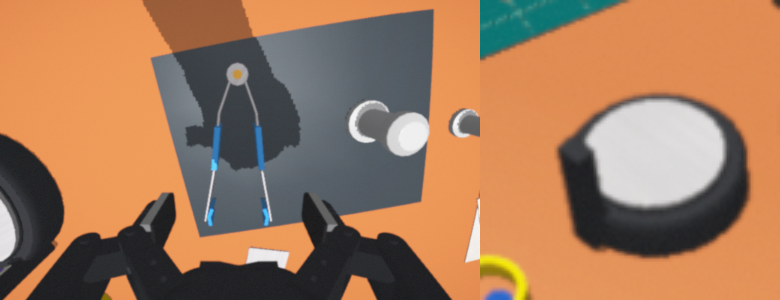

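The wrist view shows the tongs centred between the fingers: rests at (216,150) and (262,148), jaws at (211,210) and (266,210). The print is at right, (390,125). The enlarged crop shows the turntable with its pillar on the far left. Turntable centre is about (0.550,-0.226). I'll descend over the tongs.

```bash
python3 -m inch '0 0 4 0 0 0; 0 0 8 0 0 0; 0 0 11 0 0 0; 0 0 13 0 0 0; 0 0 14 0 0 0; 0 0 14 0 0 0; 0 0 14 0 0 0'; python3 -m inch '0 0 0 0 0 0; 0 0 0 0 0 0; 0 0 0 0 0 0; 0 0 0 0 0 0' 0.34 30
```

```text
time_s: 2.42
tool_pos: [0.5367, 0.1542, 0.0023]
eef_rot: [0.768, 0.641, 0.001, 0.0]
wrist_force: [-0.5, 0.2, -0.5]
gripper_width: 0.998
time_s: 2.92
tool_pos: [0.537, 0.1543, 0.0028]
eef_rot: [0.768, 0.641, 0.001, 0.001]
wrist_force: [-1.2, 0.4, 5.3]
gripper_width: 0.671
```

```bash
python3 -m inch '0 0 -0.5 0 0 0; 0 0 -2 0 0 0; 0 0 -4.5 0 0 0; 0 0 -7.5 0 0 0; 0 0 -10 0 0 0; 0 0 -12 0 0 0; 0 0 -12 0 0 0; 0 0 -12 0 0 0'
python3 - <<'E'
from h import *
np.set_printoptions(precision=4,suppress=True)
s=robot.sense(); print(s['tool_pos'],s['joint_pos'],s['wrist_force'])
snap('wrist','w2')
snap('side','d2'); snap('scene','s2')
a=cv2.resize(cv2.imread('pics/w2.png')[100:400,150:500],(420,360))
b=cv2.resize(cv2.imread('pics/d2.png')[170:290,250:370],(360,360)); cv2.imwrite('pics/f.png',np.hstack([a,b]))
for n in ('w2','d2','s2'):
    W,wm=cloud(n)
    hsv=cv2.cvtColor(wm,cv2.COLOR_RGB2HSV); m=(cv2.inRange(hsv,(95,110,90),(118,255,255)))
    k,l,s,ce=cv2.connectedComponentsWithStats(m)
    for i in range(1,k):
        if s[i,4]>25:
            p=W[(l==i)&(W[...,2]>.05)&(abs(W[...,0]-.57)<.1)&(abs(W[...,1]-.14)<.1)]
            if len(p)>15: print(n,s[i,4],ce[i],np.nanmedian(p,0),p.min(0),p.max(0))
E
```

```text
time_s: 3.92
tool_pos: [0.5356, 0.1539, 0.1208]
eef_rot: [0.768, 0.641, -0.0, -0.0]
wrist_force: [-0.2, -0.1, -2.1]
gripper_width: 0.667
[0.5356 0.1539 0.1208] [ 0.2798  0.2087 -0.1834  1.1793  0.      0.4596] [-0.2386 -0.1185 -2.0873]
w2 2298 [368.2185 273.456 ] [0.5334 0.1789 0.1476] [0.5101 0.1739 0.1199] [0.5659 0.1871 0.15  ]
w2 2348 [267.2176 275.1772] [0.5259 0.1338 0.1476] [0.5035 0.1229 0.1209] [0.5577 0.1418 0.1499]
d2 68 [296.5882 198.7941] [0.6203 0.1065 0.1395] [0.6086 0.1018 0.1225] [0.6337 0.1115 0.1512]
d2 28 [281.25   211.1786] [0.6307 0.1713 0.147 ] [0.6183 0.1672 0.14  ] [0.6445 0.1746 0.152 ]
d2 134 [327.8955 216.2985] [0.5221 0.1329 0.1386] [0.502  0.1233 0.1209] [0.5504 0.1404 0.1529]
d2 73 [321.1233 230.0137] [0.5193 0.1815 0.1375] [0.5082 0.177  0.1208] [0.5296 0.1849 0.152 ]
s2 53 [335.9623 208.7736] [0.5447 0.1281 0.1427] [0.5302 0.1224 0.1226] [0.5571 0.1686 0.2087]
s2 40 [307.85  215.325] [0.6222 0.1063 0.1428] [0.6113 0.1007 0.1274] [0.6338 0.112  0.1537]
s2 41 [340.8049 223.3659] [0.5574 0.1775 0.1465] [0.5476 0.1714 0.1213] [0.5654 0.1826 0.1545]
s2 36 [315.3611 232.2778] [0.6365 0.1706 0.149 ] [0.6214 0.1664 0.1271] [0.6464 0.1734 0.1546]
```

View pics/f.png

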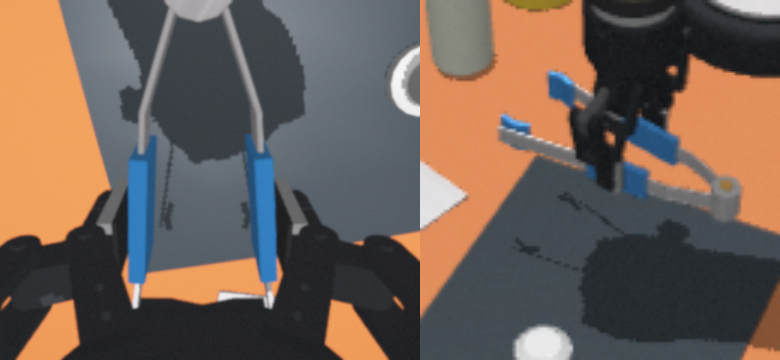

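The tongs are held level, rests between the pads. The tongs' mid-height is about 15 mm above the TCP and the jaws are about 94 mm ahead. I'll rotate the jaws toward +y (the print), 85 mm short of it, staying high.

```bash
python3 -m inch '-0.2 0 0 0 0 -0.16; -0.4 0 0 0 0 -0.33; -0.6 0 0 0 0 -0.5; -0.8 0 0 0 0 -0.67; -1 0 0 0 0 -0.84; -1.2 0.1 0 0 0 -1.01; -1.4 0.1 0 0 0 -1.18; -1.4 0.1 0 0 0 -1.35; -1.4 0.1 0 0 0 -1.52; -1.4 0.1 0 0 0 -1.68; -1.4 0.1 0 0 0 -1.753; -1.4 0.1 0 0 0 -1.753'
python3 -m inch '0 0 2 0 0 0; 0 0 4.5 0 0 0; 0 0 7 0 0 0; 0 0 9 0 0 0; 0 0 9.5 0 0 0; 0 0 9.5 0 0 0; 0 0 9.5 0 0 0'
python3 - <<'E'
from h import *
np.set_printoptions(precision=4,suppress=True)
s=robot.sense(); print(s['tool_pos'],R.from_quat(s['eef_rot']).as_matrix()[:,1],s['joint_pos'])
snap('side','d3'); snap('scene','s3')
a=cv2.resize(cv2.imread('pics/d3.png')[210:330,230:360],(390,360))
b=cv2.resize(cv2.imread('pics/s3.png')[190:310,300:430],(390,360)); cv2.imwrite('pics/g.png',np.hstack([a,b]))
for n in ('d3','s3'):
    W,wm=cloud(n)
    hsv=cv2.cvtColor(wm,cv2.COLOR_RGB2HSV); m=(cv2.inRange(hsv,(95,110,90),(118,255,255)))
    k,l,s,ce=cv2.connectedComponentsWithStats(m)
    for i in range(1,k):
        if s[i,4]>15:
            p=W[(l==i)&(W[...,2]>.02)&(abs(W[...,0]-.53)<.1)&(abs(W[...,1]-.18)<.1)]
            if len(p)>10: print(n,s[i,4],ce[i],np.nanmedian(p,0),p.min(0),p.max(0))
E
```

```text
time_s: 5.58
tool_pos: [0.5341, 0.14, 0.1205]
eef_rot: [-0.001, 1.0, -0.0, -0.001]
wrist_force: [-0.3, -0.7, -1.2]
gripper_width: 0.673
time_s: 6.45
tool_pos: [0.5351, 0.1402, 0.0272]
eef_rot: [-0.001, 1.0, 0.0, 0.001]
wrist_force: [0.8, -0.0, -1.4]
gripper_width: 0.675
[0.5351 0.1402 0.0272] [-0.0021  1.      0.0004] [ 0.2563  0.255  -0.3394  0.9748 -0.     -1.3166]
d3 120 [314.275  240.1167] [0.555  0.1409 0.0502] [0.5519 0.1114 0.0257] [0.5634 0.1681 0.0601]
d3 44 [329.7727 249.    ] [0.5054 0.1571 0.0539] [0.5027 0.134  0.0286] [0.5124 0.1665 0.0586]
d3 70 [295.8429 264.9143] [0.563  0.2337 0.0482] [0.5592 0.2201 0.0292] [0.5665 0.2495 0.0595]
d3 55 [319.2    273.6545] [0.498  0.2392 0.0544] [0.4953 0.2185 0.0302] [0.5025 0.2476 0.059 ]
s3 82 [347.122  226.1098] [0.513  0.1449 0.0506] [0.5058 0.1166 0.0311] [0.5175 0.1656 0.0635]
s3 34 [335.3529 236.0882] [0.5637 0.1586 0.0556] [0.5574 0.1424 0.0318] [0.5662 0.1678 0.0641]
s3 52 [366.2308 246.6346] [0.5027 0.231  0.0498] [0.4973 0.2201 0.0304] [0.5069 0.2481 0.0626]
s3 37 [348.6216 256.4865] [0.5674 0.2412 0.058 ] [0.5643 0.223  0.028 ] [0.5712 0.2484 0.0646]
```

View pics/g.png

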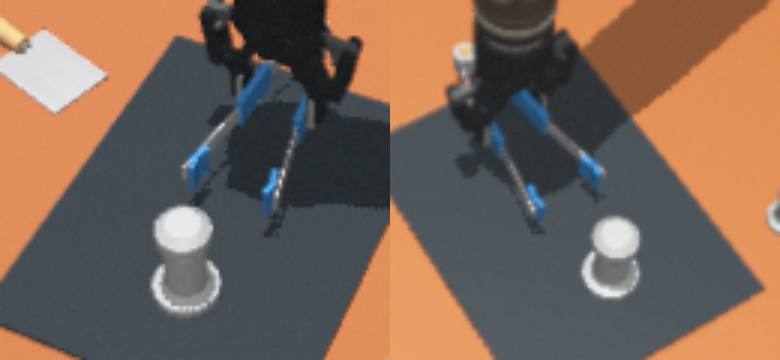

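The jaws are level and lined up, with the print dead ahead and about 30 mm gap either side. I'll advance 85 mm and squeeze.

```bash
python3 -m inch '0 1 0 0 0 0; 0 2.5 0 0 0 0; 0 4 0 0 0 0; 0 5.5 0 0 0 0; 0 7 0 0 0 0; 0 8 0 0 0 0; 0 8.5 0 0 0 0; 0 8.5 0 0 0 0; 0 8.5 0 0 0 0'
python3 -m inch '0 0 0 0 0 0; 0 0 0 0 0 0; 0 0 0 0 0 0; 0 0 0 0 0 0' 0.1 40
python3 -m inch '0 0 0 0 0 0; 0 0 0 0 0 0; 0 0 0 0 0 0; 0 0 0 0 0 0' -0.3 40
python3 - <<'E'
from h import *
snap('side','d4'); snap('scene','s4')
a=cv2.resize(cv2.imread('pics/d4.png')[210:330,230:360],(390,360))
b=cv2.resize(cv2.imread('pics/s4.png')[190:310,300:430],(390,360)); cv2.imwrite('pics/i.png',np.hstack([a,b]))
E
```

```text
time_s: 7.68
tool_pos: [0.5342, 0.2247, 0.0263]
eef_rot: [-0.001, 1.0, -0.0, -0.0]
wrist_force: [0.4, -0.9, -1.7]
gripper_width: 0.665
time_s: 8.18
tool_pos: [0.5342, 0.225, 0.0263]
eef_rot: [-0.001, 1.0, 0.0, -0.0]
wrist_force: [0.7, -0.1, -0.9]
gripper_width: 0.552
time_s: 8.68
tool_pos: [0.5343, 0.2251, 0.0264]
eef_rot: [-0.001, 1.0, 0.0, 0.0]
wrist_force: [-0.9, -0.7, 1.2]
gripper_width: 0.485
```

View pics/i.png

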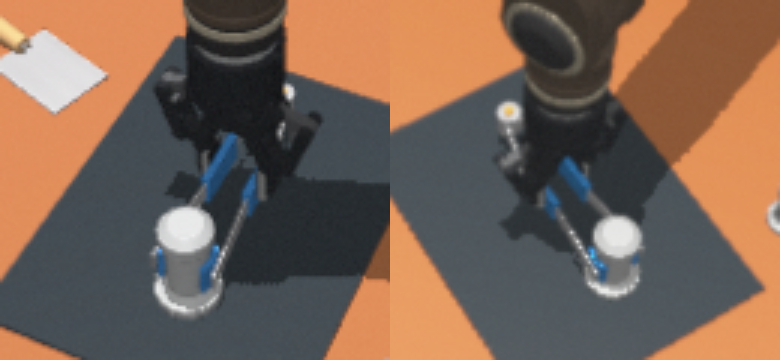

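The jaws are on the waist and the opening has stopped at 0.485 (41 mm), as expected. I'll lift, then check how it hangs.

```bash
python3 -m inch '0 0 -0.3 0 0 0; 0 0 -1 0 0 0; 0 0 -2 0 0 0; 0 0 -3.5 0 0 0; 0 0 -5 0 0 0; 0 0 -7 0 0 0; 0 0 -9 0 0 0; 0 0 -11 0 0 0; 0 0 -12.5 0 0 0; 0 0 -13.5 0 0 0; 0 0 -14 0 0 0; 0 0 -14 0 0 0'
cat >> h.py <<'E'
def printfit(n,g,z0):
    """axis & tilt of light grey print from cloud near g (x,y), between z0.. z0+.09"""
    C,I=cloud(n); hsv=cv2.cvtColor(I,cv2.COLOR_RGB2HSV)
    m=(np.hypot(C[...,0]-g[0],C[...,1]-g[1])<.04)&(C[...,2]>z0)&(C[...,2]<z0+.1)&(hsv[...,1]<60)&(hsv[...,2]>90)
    p=C[m]; zt=np.percentile(p[:,2],97); out=[len(p),p[:,2].min(),zt]
    from scipy.optimize import least_squares
    for lo,hi,r in((zt-.022,zt-.006,.022),(zt-.07,zt-.03,.017)):
        q=p[(p[:,2]>lo)&(p[:,2]<hi)]
        s=least_squares(lambda x:np.hypot(q[:,0]-x[0],q[:,1]-x[1])-r,g,loss='soft_l1',f_scale=.002); out+=[s.x,len(q)]
    return out
E
python3 - <<'E'
from h import *
np.set_printoptions(precision=4,suppress=True)
s=robot.sense(); print(s['tool_pos'],s['joint_pos'],s['wrist_force'])
snap('side','d5'); snap('scene','s5')
for n in('d5','s5'): print(n,printfit(n,[.534,.32],.10))
a=cv2.resize(cv2.imread('pics/d5.png')[140:280,220:360],(380,380))
b=cv2.resize(cv2.imread('pics/s5.png')[130:270,300:440],(380,380)); cv2.imwrite('pics/j.png',np.hstack([a,b]))
E
```

```text
time_s: 10.28
tool_pos: [0.5343, 0.225, 0.1662]
eef_rot: [-0.001, 1.0, -0.0, -0.0]
wrist_force: [0.2, -0.4, -2.2]
gripper_width: 0.487
[0.5343 0.225  0.1662] [ 0.3987  0.236  -0.0486  1.2863 -0.     -1.1746] [ 0.1882 -0.371  -2.1828]
d5 [427, np.float64(0.1433327908904336), np.float64(0.19747460853777798), array([0.5296, 0.3138]), 102, array([0.5287, 0.3254]), 248]
s5 [248, np.float64(0.14358646653671192), np.float64(0.1956456724062547), array([0.5373, 0.3132]), 72, array([0.5371, 0.3257]), 139]
```

View pics/j.png

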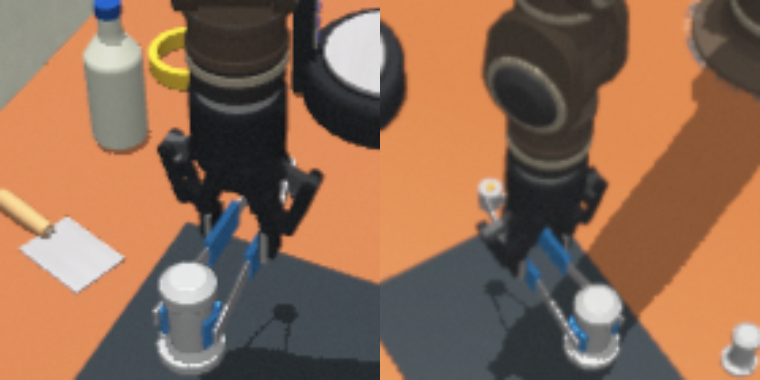

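The print is lifted upright in the jaws, its underside at about 0.144. Now I'll turn to face +x while starting across, then translate to the turntable.

```bash
python3 -m inch '0.1 -0.4 0 0 0 0.03; 0.3 -1.6 0 0 0 0.13; 0.7 -3.4 0 0 0 0.27; 1.1 -5.4 0 0 0 0.42; 1.5 -7.6 0 0 0 0.6; 2 -9.8 0 0 0 0.77; 2.4 -12 0 0 0 0.94; 2.8 -14.2 0 0 0 1.12; 3.2 -16.2 0 0 0 1.27; 3.6 -18 0 0 0 1.41; 3.9 -19.4 0 0 0 1.52; 4 -20 0 0 0 1.571'
python3 -m inch '-0.5 -0.1 0 0 0 0; -2 -0.3 0 0 0 0; -4.3 -0.7 0 0 0 0; -6.8 -1 0 0 0 0; -9.5 -1.5 0 0 0 0; -12.3 -1.9 0 0 0 0; -15 -2.3 0 0 0 0; -17.8 -2.8 0 0 0 0; -20.3 -3.2 0 0 0 0; -22.6 -3.5 0 0 0 0; -24.3 -3.8 0 0 0 0; -25.1 -3.9 0 0 0 0'
python3 -m inch '0 0 0 0 0 0; 0 0 0 0 0 0'
python3 - <<'E'
from h import *
np.set_printoptions(precision=4,suppress=True)
s=robot.sense(); print(s['tool_pos'],R.from_quat(s['eef_rot']).as_matrix()[:,1],s['joint_pos'])
snap('side','d6'); snap('scene','s6')
for n in('d6','s6'): print(n,printfit(n,[.55,-.226],.135))
a=cv2.resize(cv2.imread('pics/d6.png')[90:230,270:410],(380,380))
b=cv2.resize(cv2.imread('pics/s6.png')[70:210,200:340],(380,380)); cv2.imwrite('pics/k.png',np.hstack([a,b]))
E
```

```text
time_s: 11.88
tool_pos: [0.4942, 0.024, 0.166]
eef_rot: [0.708, 0.706, -0.0, -0.0]
wrist_force: [0.6, 0.1, -2.5]
gripper_width: 0.486
time_s: 13.38
tool_pos: [0.456, -0.2271, 0.1662]
eef_rot: [0.707, 0.708, -0.0, -0.0]
wrist_force: [0.9, -0.6, -1.5]
gripper_width: 0.484
time_s: 13.62
tool_pos: [0.4564, -0.2256, 0.1663]
eef_rot: [0.706, 0.708, 0.0, -0.0]
wrist_force: [0.2, 0.2, -2.5]
gripper_width: 0.487
[ 0.4564 -0.2256  0.1663] [ 1.      0.0029 -0.    ] [-0.4593  0.1038 -0.2068  1.2603  0.0003 -0.4622]
d6 [416, np.float64(0.14046291242639408), np.float64(0.22840743231270677), array([ 0.5504, -0.2266]), 65, array([ 0.5365, -0.2178]), 149]
s6 [342, np.float64(0.14394220443759131), np.float64(0.23103771210038598), array([ 0.5542, -0.2257]), 58, array([ 0.5506, -0.2174]), 104]
```

View pics/k.png

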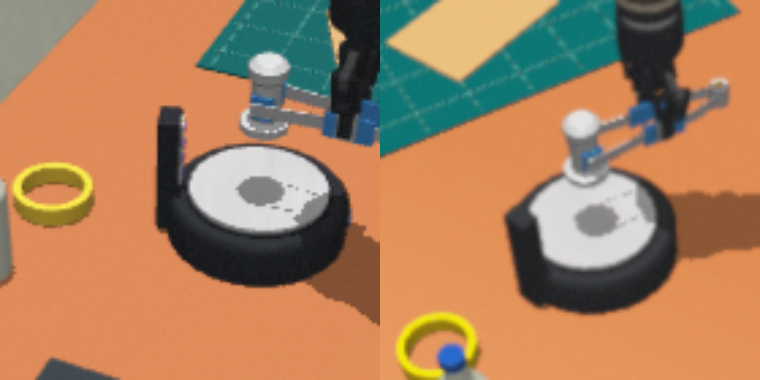

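The print hangs upright centred above the turntable, with its shadow in the middle; the head fit is about (0.552,-0.226). I'll lower, with contact expected after about 8.4 cm.

```bash
python3 -m inch '0 0 0.5 0 0 0; 0 0 1.5 0 0 0; 0 0 3 0 0 0; 0 0 4.5 0 0 0; 0 0 5.8 0 0 0; 0 0 6.8 0 0 0; 0 0 7.5 0 0 0; 0 0 7.9 0 0 0; 0 0 8 0 0 0; 0 0 8 0 0 0; 0 0 8 0 0 0'
python3 -m inch '0 0 0.1 0 0 0; 0 0 0.2 0 0 0; 0 0 0.2 0 0 0; 0 0 0.2 0 0 0'
python3 -m inch '0 0 0.1 0 0 0; 0 0 0.2 0 0 0; 0 0 0.2 0 0 0; 0 0 0.2 0 0 0'
```

```text
time_s: 15.1
tool_pos: [0.4565, -0.2262, 0.0867]
eef_rot: [0.706, 0.708, 0.0, 0.0]
wrist_force: [0.1, 0.2, -1.0]
gripper_width: 0.488
time_s: 15.6
tool_pos: [0.4563, -0.2261, 0.0843]
eef_rot: [0.706, 0.708, -0.0, -0.0]
wrist_force: [-0.5, -0.2, -2.8]
gripper_width: 0.488
time_s: 16.1
tool_pos: [0.4563, -0.2262, 0.0824]
eef_rot: [0.706, 0.708, 0.0, 0.0]
wrist_force: [-0.5, 0.1, 0.2]
gripper_width: 0.485
```

```bash
python3 -m inch '0 0 0.05 0 0 0; 0 0 0.1 0 0 0; 0 0 0.1 0 0 0; 0 0 0.1 0 0 0'; python3 - <<'E'
from h import *
np.set_printoptions(precision=4,suppress=True)
s=robot.sense();print(s['wrist_force'],s['wrist_torque'],s['tool_pos'])
snap('side','d7')
C,I=cloud('d7'); m=(np.hypot(C[...,0]-.552,C[...,1]+.226)<.026)&(C[...,2]>.12)
print('head top',np.percentile(C[m][:,2],[50,90,97,99]))
E
```

```text
time_s: 16.6
tool_pos: [0.4566, -0.2262, 0.0816]
eef_rot: [0.706, 0.708, 0.0, 0.0]
wrist_force: [-0.5, 0.1, 2.8]
gripper_width: 0.48
[-0.4841  0.1027  2.7501] [ 0.0558 -0.2085 -0.0457] [ 0.4566 -0.2262  0.0816]
head top [0.1399 0.145  0.146  0.147 ]
```

The print is touching (force z has swung from about -2.5 N to +2.8 N, head top at about 0.146). I'll open gradually back to the secure hold width.

```bash
python3 -m inch '0 0 0 0 0 0; 0 0 0 0 0 0; 0 0 0 0 0 0' 0.06 30
python3 -m inch '0 0 0 0 0 0; 0 0 0 0 0 0; 0 0 0 0 0 0; 0 0 0 0 0 0; 0 0 0 0 0 0; 0 0 0 0 0 0' 0.34 30
python3 - <<'E'
from h import *
np.set_printoptions(precision=4,suppress=True)
s=robot.sense();print(s['wrist_force'],s['wrist_torque'],s['tool_pos'])
snap('side','d8'); snap('scene','s8')
for n in('d8','s8'): print(n,printfit(n,[.55,-.226],.065))
a=cv2.resize(cv2.imread('pics/d8.png')[100:220,300:420],(380,380))
b=cv2.resize(cv2.imread('pics/s8.png')[80:200,220:340],(380,380)); cv2.imwrite('pics/l.png',np.hstack([a,b]))
E
```

```text
time_s: 17.02
tool_pos: [0.456, -0.226, 0.0809]
eef_rot: [0.706, 0.708, -0.0, -0.0]
wrist_force: [-0.4, 0.0, -1.2]
gripper_width: 0.529
time_s: 17.77
tool_pos: [0.4563, -0.2262, 0.0813]
eef_rot: [0.706, 0.708, -0.0, 0.0]
wrist_force: [0.8, -0.3, -1.3]
gripper_width: 0.672
[ 0.8151 -0.3344 -1.2682] [ 0.0435 -0.0302  0.0084] [ 0.4563 -0.2262  0.0813]
d8 [295, np.float64(0.06504158070837152), np.float64(0.1455163803294177), array([ 0.55  , -0.2274]), 63, array([ 0.5497, -0.2243]), 94]
s8 [297, np.float64(0.06505152819375826), np.float64(0.14791539547445545), array([ 0.5526, -0.2283]), 54, array([ 0.5522, -0.2258]), 96]
```

View pics/l.png

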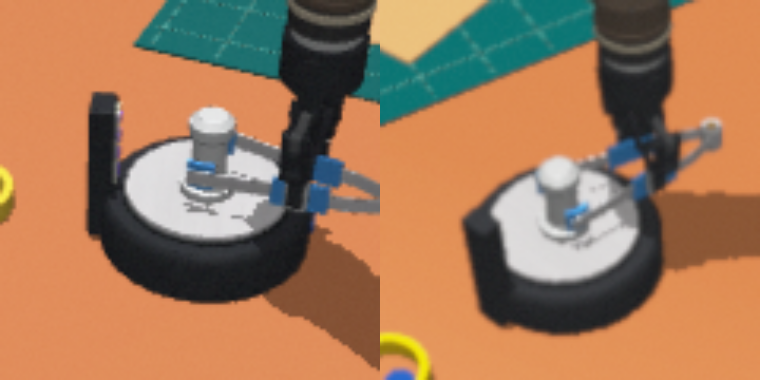

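The print stands upright at about (0.551,-0.226) and the jaws are open on both sides of it. I'll back straight out, raise, and return to the mat.

```bash
python3 -m inch '0 -0.5 0 0 0 0; 0 -1.5 0 0 0 0; 0 -3 0 0 0 0; 0 -4.7 0 0 0 0; 0 -6.4 0 0 0 0; 0 -8 0 0 0 0; 0 -9.5 0 0 0 0; 0 -10.6 -0.2 0 0 0; 0 -11 -1.5 0 0 0; 0 -11 -4 0 0 0; 0 -11 -7 0 0 0; 0 -11 -10 0 0 0'
python3 -m inch '0.7 0.3 0 0 0 0; 3 1.4 0 0 0 0; 7 3.3 0 0 0 0; 11 5.1 0 0 0 0; 16 7.5 0 0 0 0; 21 9.8 0 0 0 0; 26 12.1 0 0 0 0; 31 14.4 0 0 0 0; 35 16.3 0 0 0 0; 38.5 17.9 0 0 0 0; 40.3 18.8 0 0 0 0; 40.6 18.9 0 0 0 0'
python3 -m inch '0 0 2 0 0 0; 0 0 5 0 0 0; 0 0 8 0 0 0; 0 0 11 0 0 0; 0 0 13.5 0 0 0; 0 0 15 0 0 0; 0 0 15 0 0 0; 0 0 15 0 0 0'
python3 - <<'E'
from h import *
np.set_printoptions(precision=4,suppress=True)
snap('side','d9'); snap('scene','s9')
for n in('d9','s9'):
    print(n,printfit(n,[.55,-.226],.075))
    W,wm=cloud(n)
    hsv=cv2.cvtColor(wm,cv2.COLOR_RGB2HSV); m=(cv2.inRange(hsv,(95,110,90),(118,255,255)))
    k,l,s,ce=cv2.connectedComponentsWithStats(m)
    for i in range(1,k):
        if s[i,4]>15:
            p=W[(l==i)&(W[...,2]>.02)&(abs(W[...,0]-.58)<.1)&(abs(W[...,1]-.18)<.1)]
            if len(p)>10: print(n,ce[i],np.nanmedian(p,0),p[:,2].min(),p[:,2].max())
E
```

```text
time_s: 19.38
tool_pos: [0.3466, -0.2265, 0.1832]
eef_rot: [0.706, 0.708, 0.0, 0.001]
wrist_force: [1.3, -0.1, -1.3]
gripper_width: 0.67
time_s: 20.88
tool_pos: [0.5343, 0.1808, 0.1803]
eef_rot: [0.706, 0.708, -0.001, -0.0]
wrist_force: [0.7, -0.4, -1.2]
gripper_width: 0.67
time_s: 21.88
tool_pos: [0.535, 0.18, 0.0323]
eef_rot: [0.706, 0.708, 0.001, 0.0]
wrist_force: [-0.0, 0.1, -0.3]
gripper_width: 0.667
d9 [281, np.float64(0.0750328727913473), np.float64(0.14587992049575849), array([ 0.5508, -0.2276]), 68, array([ 0.5496, -0.2268]), 123]
d9 [288.3373 233.0843] [0.6276 0.1488 0.0499] 0.0351856714346116 0.06512730024250812
d9 [324.4135 248.0385] [0.5209 0.158  0.0506] 0.03169619599148166 0.06442657384859563
d9 [276.9268 247.6098] [0.6241 0.2137 0.06  ] 0.0524156245916606 0.0657566370880921
d9 [319.3    261.4429] [0.5147 0.2042 0.0519] 0.032866442295616194 0.06292760811618581
s9 [237, np.float64(0.07501112375560814), np.float64(0.14834461914333164), array([ 0.5528, -0.2281]), 58, array([ 0.5532, -0.2275]), 87]
s9 [339.9589 233.1096] [0.5457 0.1565 0.0554] 0.03547847005740756 0.12701431754324233
s9 [314.0169 243.7458] [0.6294 0.1494 0.0547] 0.033932554457086095 0.06975756120610255
s9 [347.     246.6944] [0.5532 0.2072 0.0575] 0.035101446419511184 0.06768221627092452
s9 [325.0833 259.4167] [0.6355 0.2152 0.0602] 0.03761543145669721 0.06825152822512992
```

The print is still standing at about (0.551,-0.227). The tongs are level, underside at about 0.033. I'll lower them the rest of the way in small steps.

```bash
python3 -m inch '0 0 1 0 0 0; 0 0 2 0 0 0; 0 0 2.5 0 0 0; 0 0 2.7 0 0 0; 0 0 2.7 0 0 0; 0 0 2.7 0 0 0'
python3 -m inch '0 0 0.1 0 0 0; 0 0 0.2 0 0 0; 0 0 0.2 0 0 0; 0 0 0.2 0 0 0'
```

```text
time_s: 22.72
tool_pos: [0.5346, 0.1801, 0.0046]
eef_rot: [0.706, 0.708, 0.0, 0.0]
wrist_force: [-0.4, -0.3, -0.9]
gripper_width: 0.672
time_s: 23.22
tool_pos: [0.5347, 0.1801, 0.0028]
eef_rot: [0.706, 0.708, 0.0, 0.0]
wrist_force: [-0.8, -0.8, 4.2]
gripper_width: 0.668
```

Contact with the mat (+4 N). I'll release in steps, then go straight up.

```bash
python3 -m inch '0 0 0 0 0 0; 0 0 0 0 0 0; 0 0 0 0 0 0; 0 0 0 0 0 0' 0.5
python3 -m inch '0 0 0 0 0 0; 0 0 0 0 0 0; 0 0 0 0 0 0; 0 0 0 0 0 0; 0 0 0 0 0 0' 1
python3 -m inch '0 0 -0.5 0 0 0; 0 0 -1.5 0 0 0; 0 0 -3 0 0 0; 0 0 -5 0 0 0; 0 0 -8 0 0 0; 0 0 -12 0 0 0; 0 0 -15 0 0 0; 0 -5 -18 0 0 0; 0 -9 -18 0 0 0; 0 -10 -18 0 0 0; 0 -10 -18 0 0 0'
python3 - <<'E'
from h import *
np.set_printoptions(precision=4,suppress=True)
print(robot.sense()['qd'])
snap('side','d10'); snap('scene','s10')
for n in('d10','s10'): print(n,printfit(n,[.55,-.226],.075))
b=cv2.resize(cv2.imread('pics/s10.png')[90:330,180:450],(600,533)); cv2.imwrite('pics/m.png',b)
W,wm=cloud('s10')
hsv=cv2.cvtColor(wm,cv2.COLOR_RGB2HSV); m=(cv2.inRange(hsv,(95,110,90),(118,255,255)))
k,l,s,ce=cv2.connectedComponentsWithStats(m)
for i in range(1,k):
    p=W[(l==i)&(W[...,2]>.0)&(abs(W[...,0]-.58)<.1)&(abs(W[...,1]-.18)<.1)]
    if len(p)>10: print(ce[i],np.nanmedian(p,0))
E
```

```text
time_s: 23.72
tool_pos: [0.5344, 0.18, 0.0022]
eef_rot: [0.706, 0.708, -0.0, -0.0]
wrist_force: [0.4, -0.2, -0.5]
gripper_width: 0.749
time_s: 24.35
tool_pos: [0.5344, 0.18, 0.0023]
eef_rot: [0.706, 0.708, 0.0, 0.0]
wrist_force: [-0.1, -0.2, -0.2]
gripper_width: 1.002
time_s: 25.72
tool_pos: [0.4344, 0.18, 0.1833]
eef_rot: [0.706, 0.708, 0.001, 0.0]
wrist_force: [-0.6, -0.4, -0.3]
gripper_width: 0.999
[-0.0102  0.0327  0.0171 -0.0123 -0.001  -0.0006]Traceback (most recent call last):
  File "<stdin>", line 5, in <module>
  File "h.py", line 29, in printfit
    p=C[m]; zt=np.percentile(p[:,2],97); out=[len(p),p[:,2].min(),zt]
               ~~~~~~~~~~~~~^^^^^^^^^^^
    return _quantile_unchecked(
        a, q, axis, out, overwrite_input, method, keepdims, weights)
    return _ureduce(a,
                    func=_quantile_ureduce_func,
    ...<5 lines>...
                    overwrite_input=overwrite_input,
                    method=method)
    r = func(a, **kwargs)
    result = _quantile(arr,
                       quantiles=q,
    ...<2 lines>...
                       out=out,
                       weights=wgt)
    slices_having_nans = np.isnan(arr[-1, ...])
                                  ~~~^^^^^^^^^
IndexError: index -1 is out of bounds for axis 0 with size 0
```

The side view is probably blocked by the arm there, so I'll use the scene view (one picture past the budget, for the final check).

```bash
python3 - <<'E'
from h import *
np.set_printoptions(precision=4,suppress=True)
print(printfit('s10',[.55,-.226],.075))
b=cv2.imread('pics/s10.png')[90:330,180:450]; cv2.imwrite('pics/m.png',np.hstack([cv2.resize(b,(450,400)),cv2.resize(cv2.imread('pics/d10.png')[100:300,230:405],(350,400))]))
W,wm=cloud('s10')
hsv=cv2.cvtColor(wm,cv2.COLOR_RGB2HSV); m=(cv2.inRange(hsv,(95,110,90),(118,255,255)))
k,l,s,ce=cv2.connectedComponentsWithStats(m)
for i in range(1,k):
    p=W[(l==i)&(W[...,2]>.0)&(abs(W[...,0]-.58)<.1)&(abs(W[...,1]-.18)<.1)]
    if len(p)>10: print(ce[i],np.nanmedian(p,0))
E
```

```text
[243, np.float64(0.07505797116759427), np.float64(0.1484352304636195), array([ 0.5522, -0.2278]), 57, array([ 0.553 , -0.2275]), 91]
[342.3833 236.2   ] [0.5333 0.1546 0.0246]
[352.3303 248.8899] [0.5327 0.2077 0.025 ]
[313.4815 248.    ] [0.6285 0.1442 0.0232]
[325.8065 266.0968] [0.6318 0.2191 0.0312]
```

View pics/m.png

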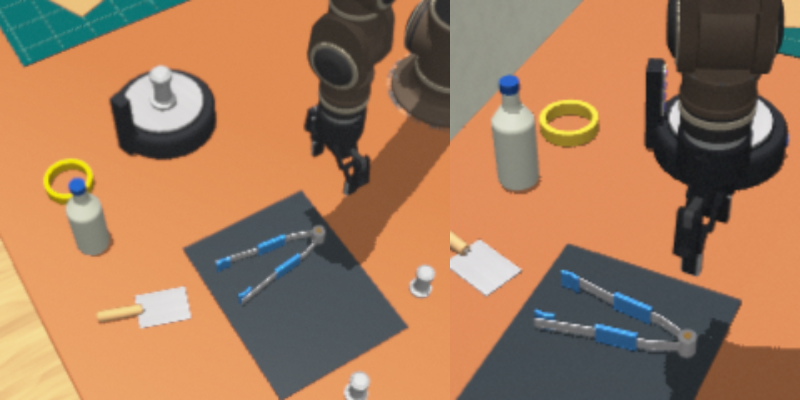

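The left (scene) view shows the print upright in the middle of the turntable at (160,90). The tongs lie open on the mat at (280,255), the arm is clear, and the bottle, tape, scraper and small prints are in place. I'll hand it in.

```bash
python3 -m inch '0 0 0 0 0 0; 0 0 0 0 0 0; 0 0 0 0 0 0'; python3 -c "
from bench import robot; print(robot.job_done())"
```

```text
time_s: 26.2
tool_pos: [0.4347, 0.1797, 0.182]
eef_rot: [0.706, 0.708, -0.0, -0.0]
wrist_force: [0.3, 0.1, -0.2]
gripper_width: 1.001
the job is handed in; nothing more can be done
None
```

I handed the job in at 26.2 s. The print stands upright in the middle of the turntable and the tongs lie open on the mat. I took hold of the tongs at 57 mm over the rests, squeezed the waist until the gripper stopped at about 41 mm, carried the print across and lowered it to a light contact. I then opened, backed out and returned the tongs.

- **Print:** the last scene-camera fit puts its axis at about (0.552, -0.228), roughly 3 mm from my estimate of the turntable's centre, (0.550, -0.226). Head and waist fits agree to within 1 mm, so it is upright.
- **Turntable centre:** the two cameras differed by about 4 mm in y on this, so I averaged them.
- **Tongs:** their middle is at about (0.533, 0.181), well inside the mat, and the gripper is clear of everything.
- **Bystanders:** the bottle, tape, scraper and small prints look undisturbed by eye; I did not measure them.
- **Checks that failed:** the last side-camera check of the print failed because the arm was in the way, so the final position rests on the scene camera alone. Two earlier waist fits, taken in the air, were spoiled and I ignored them. One had too low a height window; in the other I think the tongs' arms got into the fit.
- **Pictures:** I viewed 11, one past the budget of 10, for the final check.

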